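Hang the trim router on the spring balancer

ROBOT

A 6-joint arm with a two-finger parallel gripper is mounted at the origin on the work surface. World frame = base frame: x ahead of the robot, y to its left, z up, the work surface at z = 0. Lengths are in m, angles in degrees, forces in N, time in s.
With the tool pointing down it reaches from about 0.325 to 0.85 m from the base axis. Payload 4.4 kg.
Tool frame: the origin (TCP) lies on the centre line of the jaws, within the pads' length; the fingertips stand r.tcp_to_tips ahead of it and the grasp point (between the pads) is the TCP (r.tcp_to_tips is the distance from the TCP to the fingertips, in m); z points along the fingers, y is the line along which they close (so a half turn about z gives the same grasp; the last joint's range is limited). The gripper opens to 94 mm and grips with 3 to 60 N. Pads are 16 mm wide; open, the fingers measure 119 mm over their backs; the gripper's body (75 mm by 177 mm) begins 78 mm behind the grasp point.
Start: joints at [-82.878, 11.837, 88.321, -0, 79.842, -8.623], TCP at [0.156, -0.553, 0.224] pointing down, gripper open.
Joint ranges: [-156.59, 156.59], [-49.26, 127.26], [12.9, 141.05], [-63.56, 243.56], [4.71, 150.69], [-161.64, 161.64]. Speed limits (degrees/s): [159.86, 159.86, 180, 180, 180, 180].

INTERFACE

Orientations are given as a 3x3 rotation matrix whose columns are the frame's x, y, z axes.
In Python, from plant import r gives the robot as it stands.
- The arm moves only by the tool creep_tool, called by a JSON object that holds its "op" and its "data", one argument or row to a line. Schema: {"type":"object","properties":{"motion":{"type":"object","properties":{"sx":{"type":"array","items":{"type":"number"},"minItems":1,"maxItems":12},"sy":{"type":"array","items":{"type":"number"},"minItems":1,"maxItems":12},"sz":{"type":"array","items":{"type":"number"},"minItems":1,"maxItems":12},"turn":{"type":"array","items":{"type":"number"},"minItems":1,"maxItems":12},"aperture":{"type":"array","items":{"type":"number"},"minItems":1,"maxItems":12}},"additionalProperties":false,"required":["sx","sy","sz","turn","aperture"]},"clamp_n":{"type":"number"},"only":{"type":"string"},"quiet":{"type":"boolean"},"lines":{"type":"string"}},"required":["motion"],"additionalProperties":false}. motion is an object with one list for each field, all of the same length, 1 to 12, a row being the entries at one place: sx, sy, sz (the shift in normalised numbers (1 is 0.8 m)), turn (a turn about the tool's z in parts of the range, where 1.0 means 360 degrees), aperture (the finger opening in m); each row is the pose to reach, as a shift and turn from the pose commanded when the call began, along the tool's axes at that moment; what a row does not reach only later rows make up. A row lasts 1/10 s, in which the tool goes at most 0.05 m and 8.59 degrees, less where a joint would pass 70% of its speed; a pose out of reach is approached as far as the arm can. The fingers move at their own pace and stop on an object; clamp_n is the grip in N (left out, the last holds). Time passes only in rows, so rows that do not move let the fingers close. The tool returns the time, the measured TCP pose, the force, the opening and the grip force at its end. only (a regular expression) keeps the lines of the reply that match it, lines (a string "A,B") keeps lines A to B, and quiet returns only ok. A shift or turn number past 1, either way, is cut back to 1. Input that does not fit is refused with a message, and nothing moves.
- r.get_state(): the state, without advancing time (a new reading comes with each control period).
- r.read_camera(name): name is "scene" or "side" or "wrist"; returns a dict with "color" (384x512x3 uint8, blue, green, red), "K" (3x3 intrinsics, pixels), "k1" (the pictures are not rectified: a ray, as slopes to the right and down, at radius r is drawn at 1 + k1 r^2 times it, then the intrinsics apply), "eye" and "rotation" of the camera in the world; the wrist camera has in their place "T_tool_cam" (4x4, takes a point from camera to tool coordinates, whose origin is the TCP and whose axes are the flange's). Camera axes: x right, y up, looking along -z (the intrinsics and any distortion apply to the point x, -y, -z); pixel columns grow to the right and rows downward; lengths in m; the calibration is good to about 2 mm. A picture is of the moment at which its call begins: read the wrist's pose just before it. There is no depth.
- r.job_done(): hands the job in; it is judged then, once.
The state is a dict: "time": time; "joints": joint angles; "joint_vel": joint speeds; "joint_torque": joint torques, N m; "eef_pos": TCP position; "tcp_rot": TCP orientation; "ft_force": force on the tool from outside, world axes, zero at the start; "wrist_torque": the same for the moment, N m; "grip_width": finger opening in m; "finger_force": force on a finger pad.
Only numpy, scipy, OpenCV 4.12 (cv2) and the standard library are available. Lean on these libraries where they do the work, as an engineer would, in place of code of your own. Each camera call takes 0.05 s, during which the arm holds its last target. There are 200 camera calls.

TASK

Pull the balancer's sprung hook down by its grip, slide it along its rail so that it passes under the wire bail of the trim router (the slim upright tool on the square base plate), then let the hook rise so that the router hangs from it clear of the bench, and let go. Leave the squat round sander standing where it is.

Things in the scene. Friction and masses are not known exactly. Their poses are not given: they have to be found in the camera images.
- router: Trim router, 0.65 kg, upright on the bench: slim motor 68 mm across on a square 90 mm base plate, flat top at 115 mm. Over it arches a bail of 7 mm steel wire; its level top bar lies along the router's x axis, 61 mm clear between the legs, bar centre 185 mm above the origin. Origin: centre of the underside, z up. Stands in the hook's plane within 8 mm, yaw within 0.15 rad.
- sander: Bystander, not to be moved: orbital sander, squat grey dome 106 mm high on a round black pad of 125 mm, dust canister at the back (+x); it too has a wire bail, bar at 170 mm. Stands along the rail on the other side of its middle from the router. Origin: centre of the pad's underside, z up.
- hook_crook (a point): Centre of the curve of the steel hook (8 mm wire, centre line 22 mm radius in the y-z plane, open at the top). Lowest point 26 mm below; free tip on the +y side, its top 15 mm above and outer edge 31 mm to +y; neck 22 mm to -y, straight up to 46 mm above. So it goes under a bar moving towards +y; a bar hung in it sits 14.5 mm below this point. At rest 265 mm above the bench.
- hook_grip (a point): Centre of the hook's wooden grip, a pale bar 70 mm along x, 22 mm wide (y) and high: 100 mm from hook_crook towards the robot (-x), 70 mm above it. Grasp from above, fingers closing along y. Hook and grip are one piece, never turn, move only in z and y: a trolley on an overhead rail along y (z 0.6) rolls 250 mm each way, takes 2 N, stays put. Above hook_crook: rod, from z 0.405 a 42 mm tube.
- hook (a joint): How far the hook is pulled down, m: 0 at rest (top), at most 0.15. A spring pulls it up with 9.5 N at the top, 11.8 N fully down, plus a drag of 30 N per m/s. Let go empty it runs back to the top; with the router on, it lifts the router to the top by itself, slowly.

How it is judged (in metres and radians):
On the way, in this order (a step that is already met when the one before it is completed fails the run):
1. the hook has been pulled well down (by more than 75 mm) (value of joint hook above 0.075 m), for 0.1 s.
2. the hook is under the bar of the router's bail while the router still stands on the bench (x of hook_crook in the frame of router between -0.03 and 0.03 m and y of hook_crook in the frame of router between -0.022 and 0.022 m and z of hook_crook in the frame of router between 0.13 and 0.208 m and height (world z) of router below 0.015 m), for 0.1 s.
At the end, for the whole second after the job is handed in: The router hangs by its bail in the hook (bar seated; hook within 22 mm of the bar's middle across it, 30 mm along it), base over 30 mm above the bench, within 20 degrees of upright, slower than 0.1 m/s; the sander stands upright (within 5 degrees) within 20 mm of its start (x of hook_crook in the frame of router between -0.03 and 0.03 m and y of hook_crook in the frame of router between -0.022 and 0.022 m and z of hook_crook in the frame of router between 0.18 and 0.208 m and height (world z) of router above 0.03 m and angle between router's own z axis and vertical below 0.35 rad and linear speed of router below 0.1 m/s and distance of sander from where it was at the start of the episode below 0.02 m and angle between sander's own z axis and vertical below 0.1 rad); the robot touches nothing.
It fails at once if the router is tipped over (more than 45 degrees) (angle between router's own z axis and vertical above 0.785 rad).
It also fails if it takes over 48 s, if anything falls off the work surface, if the arm or the gripper's body presses on something with over 40 N, if the wrist force passes 120 N, or if a joint passes its speed limit or range.

## Working session

There is one attempt and no reset: what is moved stays moved. The work goes in short steps, Python scripts to look and compute and a tool call to move; the robot and the scene stay as the last step left them, time stands still between calls to the robot, and variables do not carry over. Pictures are saved under pics/ and viewed, at most 10 in all, crops included, and the job is handed in when it is done.

```bash
mkdir -p pics; ls
```

Create h.py:
```python
import numpy as np, cv2
from plant import r
def cam(n):
    s=r.get_state(); c=r.read_camera(n)
    if n=="wrist":
        T=np.eye(4);T[:3,:3]=s["tcp_rot"];T[:3,3]=s["eef_pos"];T=T@np.array(c["T_tool_cam"])
        c["eye"],c["rotation"]=T[:3,3],T[:3,:3]
    c["eye"]=np.array(c["eye"]);c["rotation"]=np.array(c["rotation"])
    return c
def ray(c,u,v):
    D=np.array([c["k1"],0,0,0,0],float)
    # r^2 model: forward distort, cv2 undistort inverts it
    x,y=cv2.undistortPoints(np.array([[[u,v]]],float),np.array(c["K"]),D)[0,0]
    d=c["rotation"]@np.array([x,-y,-1]); return c["eye"],d/np.linalg.norm(d)
def plane(c,u,v,ax,val):
    e,d=ray(c,u,v); return e+d*(val-e[ax])/d[ax]
def tri(*rs):
    A=sum(np.eye(3)-np.outer(d,d) for e,d in rs); b=sum((np.eye(3)-np.outer(d,d))@e for e,d in rs)
    p=np.linalg.solve(A,b); return p,[round(float(np.linalg.norm(np.cross(p-e,d))),4) for e,d in rs]
```

Run:
```python
from h import *
s=r.get_state();print(s["time"],s["eef_pos"],np.round(s["tcp_rot"],3),r.tcp_to_tips)
for n in("scene","side"):
    c=cam(n);cv2.imwrite(f"pics/{n}0.png",c["color"]);print(n,c["eye"],np.round(c["rotation"],3),c["K"],c["k1"])
```

```text
pics
plant.py
0.0 [ 0.15592752 -0.55266041  0.22330618] [[ 0.962  0.271 -0.   ]
 [ 0.271 -0.962  0.002]
 [ 0.    -0.002 -1.   ]] 0.019
scene [0.8551697  0.40060951 0.69755089] [[-0.857 -0.357  0.372]
 [ 0.515 -0.621  0.591]
 [ 0.02   0.698  0.716]] [[405.77706521   0.         258.85414967]
 [  0.         405.77706521 194.83124727]
 [  0.           0.           1.        ]] 0.021351645992594728
side [ 0.30236749 -0.34279434  0.66452469] [[ 0.769  0.455 -0.45 ]
 [-0.64   0.548 -0.539]
 [ 0.002  0.702  0.712]] [[349.91169774   0.         254.9734888 ]
 [  0.         349.91169774 190.73967441]
 [  0.           0.           1.        ]] -0.0546883911189457
```

View pics/scene0.png

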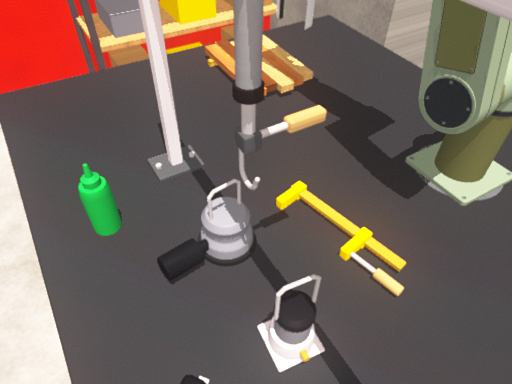

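View pics/side0.png

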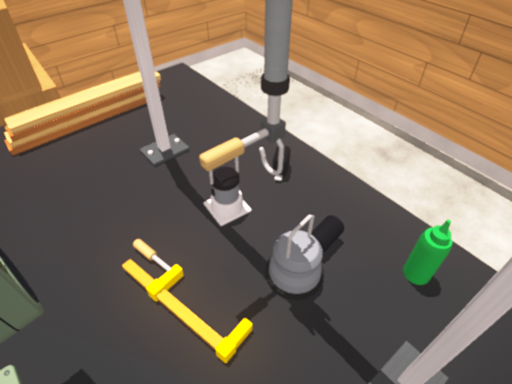

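The scene view shows the grip at about (305,119), the hook at (250,175), the router's bail bar from (277,292) to (319,278) and the sander at (227,230). In the side view the grip is at (222,153), the hook at (273,160) and the router at (227,195), with its bail partly behind the grip.

Run:
```python
from h import *
a=cam("scene");b=cam("side")
def box(c,x0,y0,x1,y1):
    h=cv2.cvtColor(c["color"],cv2.COLOR_BGR2HSV)[y0:y1,x0:x1]
    m=cv2.inRange(h,(8,70,90),(28,255,255))
    n,l,st,ce=cv2.connectedComponentsWithStats(m);i=1+np.argmax(st[1:,4])
    p=np.argwhere(l==i)[:,::-1]+[x0,y0];q=cv2.minAreaRect(p.astype(np.float32))
    print(q,st[i,4]);return p.mean(0),cv2.boxPoints(q)
ca,ba=box(a,275,100,335,138);cb,bb=box(b,195,132,250,172)
print("grip",tri(ray(a,*ca),ray(b,*cb)))
for n,c,pts in(("scene",a,[(277,292),(319,278),(298,285)]),):
    for p in pts: print("bar@.185",plane(c,*p,2,.185))
for p in[(258,333),(323,347),(278,363)]:print("plate scene",plane(a,*p,2,.008))
for p in[(205,206),(250,207),(228,222)]:print("plate side",plane(b,*p,2,.008))
print("crook low",tri(ray(a,250,187),ray(b,277,178)))
v=np.hstack([cv2.resize(a["color"][80:384,190:390],None,fx=2,fy=2,interpolation=cv2.INTER_CUBIC)[:600],cv2.resize(b["color"][80:380,180:380],None,fx=2,fy=2,interpolation=cv2.INTER_CUBIC)])
print(v.shape);cv2.imwrite("pics/crop.png",v)
```

```text
((305.43438720703125, 117.91629791259766), (19.103906631469727, 44.73273849487305), 70.34617614746094) 785
((221.5000457763672, 153.5), (20.124608993530273, 47.85185241699219), 63.43495178222656) 917
grip (array([ 0.52130862, -0.00327435,  0.33597136]), [0.0002, 0.0002])
bar@.185 [0.66658611 0.15670878 0.185     ]
bar@.185 [0.60040757 0.16831098 0.185     ]
bar@.185 [0.63399467 0.16243264 0.185     ]
plate scene [0.67533235 0.1246926  0.008     ]
plate scene [0.5908314  0.20368953 0.008     ]
plate scene [0.67335421 0.18712684 0.008     ]
plate side [0.58557738 0.19336874 0.008     ]
plate side [0.67105461 0.11809459 0.008     ]
plate side [0.59914022 0.11428325 0.008     ]
crook low (array([ 0.62149032, -0.01185294,  0.23135351]), [0.0069, 0.0069])
(600, 800, 3)
```

View pics/crop.png

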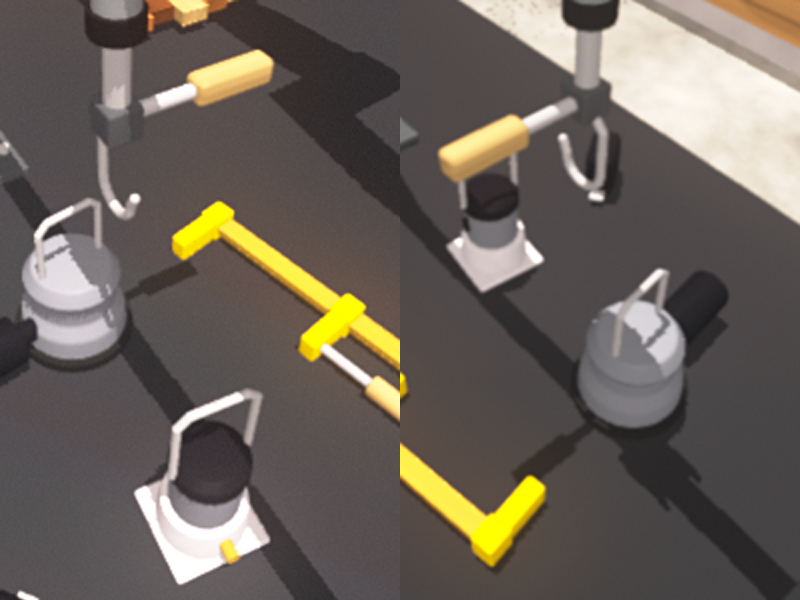

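The crop confirms the pose of the grip and that the hook opens towards +y. The router lies at about (0.63, 0.16) and the sander is on the -y side. I'm moving above the grip now.

Units first: shifts go in shares of 0.8 m and turns go in shares of 360 degrees. So 0.3 m / 0.8 = 0.375, -0.258 m / 0.8 = -0.3225, 15.7 degrees / 360 = 0.0436.

{"op": "creep_tool", "data": {
  "motion": {"sx": [0.0188, 0.0563, 0.0938, 0.1313, 0.1688, 0.2063, 0.2438, 0.2813, 0.3188, 0.3563, 0.375, 0.375], "sy": [-0.0163, -0.0488, -0.0813, -0.1125, -0.145, -0.1775, -0.21, -0.2425, -0.275, -0.3063, -0.3225, -0.3225], "sz": [-0.0188, -0.05, -0.0813, -0.1125, -0.1438, -0.175, -0.2063, -0.2313, -0.25, -0.25, -0.25, -0.25], "turn": [0.0028, 0.0083, 0.0139, 0.0194, 0.025, 0.0306, 0.0361, 0.0417, 0.0436, 0.0436, 0.0436, 0.0436], "aperture": [0.094, 0.094, 0.094, 0.094, 0.094, 0.094, 0.094, 0.094, 0.094, 0.094, 0.094, 0.094]},
  "clamp_n": 30
}}

```text
time: 1.4
eef_pos: [0.3757, -0.2217, 0.4247]
tcp_rot: [[1.0, 0.005, 0.001], [0.005, -1.0, 0.0], [0.001, -0.0, -1.0]]
ft_force: [-0.1, -0.3, -0.2]
grip_width: 0.0939
finger_force: 0.0
```

Run:
```python
from h import *
s=r.get_state();R=np.array(s["tcp_rot"]);p=s["eef_pos"]
print(p,np.round(R,3),R.T@(np.array([.518,-.003,.42])-p))
```

```text
[ 0.37568423 -0.22171716  0.42469002] [[ 1.     0.005  0.001]
 [ 0.005 -1.     0.   ]
 [ 0.001 -0.    -1.   ]] [ 0.14346224 -0.2179643   0.00480834]
```

Converted, -0.218 m / 0.8 = -0.2725, -0.21 m / 0.8 = -0.2625.

{"op": "creep_tool", "data": {
  "motion": {"sx": [0.025, 0.0563, 0.0875, 0.1188, 0.15, 0.1725, 0.1788, 0.1788, 0.1788], "sy": [-0.0375, -0.085, -0.1325, -0.18, -0.2275, -0.2625, -0.2725, -0.2725, -0.2725], "sz": [0, 0, 0, 0, 0, 0.0063, 0.0063, 0.0063, 0.0063], "turn": [0, 0, 0, 0, 0, 0, 0, 0, 0], "aperture": [0.094, 0.094, 0.094, 0.094, 0.094, 0.094, 0.094, 0.094, 0.094]}
}}

```text
time: 2.3
eef_pos: [0.5172, -0.007, 0.4194]
tcp_rot: [[1.0, -0.001, -0.001], [-0.001, -1.0, -0.001], [-0.001, 0.001, -1.0]]
ft_force: [0.0, -0.8, -0.3]
grip_width: 0.094
finger_force: 0.0
```

Run:
```python
from h import *
print(r.get_state()["eef_pos"])
for n in("wrist",):
    c=cam(n);cv2.imwrite("pics/w1.png",c["color"])
    m=cv2.inRange(cv2.cvtColor(c["color"],cv2.COLOR_BGR2HSV),(8,70,90),(28,255,255))
    for k in cv2.findContours(m,0,2)[0]:
        if cv2.contourArea(k)>200:
            q=cv2.minAreaRect(k);print(q,plane(c,*q[0],2,.347))
```

```text
[ 0.51721066 -0.00703996  0.41942636]
((462.9189147949219, 335.0135192871094), (68.38997650146484, 33.37299346923828), 80.53767395019531) [ 0.40582948 -0.17519328  0.347     ]
((59.703617095947266, 335.0374755859375), (33.0233268737793, 68.3499984741211), 10.437475204467773) [0.40597697 0.16058038 0.347     ]
((163.2692108154297, 207.34616088867188), (12.94366455078125, 36.08536911010742), 78.69007110595703) [0.51847695 0.06380251 0.347     ]
((259.5, 197.0), (92.0, 163.0), 90.0) [ 0.52631825 -0.00608532  0.347     ]
```

View pics/w1.png

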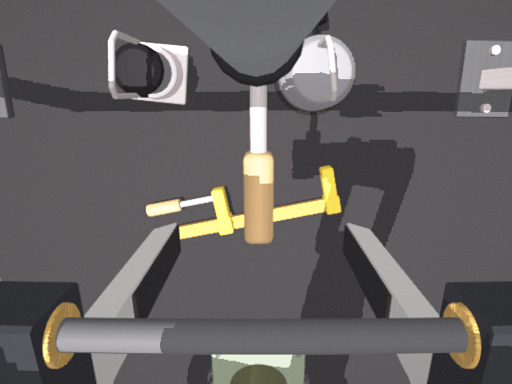

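The wrist view shows the grip centred between the fingers at (259,197). The router's bail bar runs from (112,37) to (114,97). I'll triangulate the bar from the scene and wrist views, then grasp.

Run:
```python
from h import *
w=cam("wrist");a=cam("scene")
for p,q in(((112,37),(277,292)),((114,97),(319,278))):
    print(tri(ray(w,*p),ray(a,*q)))
print(w["eye"])
```

```text
(array([0.6618335 , 0.15541828, 0.17933021]), [0.003, 0.003])
(array([0.59507261, 0.1636795 , 0.17462435]), [0.0002, 0.0002])
[ 0.59796491 -0.00773605  0.57947596]
```

{"op": "creep_tool", "data": {
  "motion": {"sx": [0, 0, 0, 0, 0, 0, 0, 0, 0, 0], "sy": [0, 0, 0, 0, 0, 0, 0, 0, 0, 0], "sz": [0.025, 0.0625, 0.0938, 0.105, 0.105, 0.105, 0.105, 0.105, 0.105, 0.105], "turn": [0, 0, 0, 0, 0, 0, 0, 0, 0, 0], "aperture": [0.094, 0.07, 0.06, 0.06, 0.06, 0, 0, 0, 0, 0]},
  "clamp_n": 40
}}

```text
time: 3.45
eef_pos: [0.5178, -0.0056, 0.3359]
tcp_rot: [[1.0, 0.001, 0.001], [0.001, -1.0, -0.0], [0.001, 0.0, -1.0]]
ft_force: [0.6, -0.0, -0.4]
grip_width: 0.0251
finger_force: 0.0
```

The bar centre comes out at about (0.63, 0.160), z 0.18, which agrees with the stated 0.185. I'll finish the close and pull down.

Converted, 0.112 m / 0.8 = 0.14, 0.105 m / 0.8 = 0.1313.

{"op": "creep_tool", "data": {
  "motion": {"sx": [0, 0, 0, 0, 0, 0, 0, 0, 0, 0, 0, 0], "sy": [0, 0, 0, 0, 0, 0, 0, 0, 0, 0, 0, 0], "sz": [0, 0, 0.0125, 0.0375, 0.0625, 0.0875, 0.1125, 0.1313, 0.14, 0.14, 0.14, 0.14], "turn": [0, 0, 0, 0, 0, 0, 0, 0, 0, 0, 0, 0], "aperture": [0, 0, 0, 0, 0, 0, 0, 0, 0, 0, 0, 0]}
}}

```text
time: 4.65
eef_pos: [0.5178, -0.0055, 0.2259]
tcp_rot: [[1.0, 0.001, 0.001], [0.001, -1.0, -0.0], [0.001, 0.0, -1.0]]
ft_force: [-3.9, 1.2, 11.3]
grip_width: 0.0218
finger_force: 40.0
```

Run:
```python
from h import *
a=cam("scene");b=cam("side")
cv2.imwrite("pics/pull.png",np.hstack([cv2.resize(a["color"][80:380,190:390],None,fx=2,fy=2),cv2.resize(b["color"][80:380,180:380],None,fx=2,fy=2)]))
```

```text
(no output)
```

View pics/pull.png

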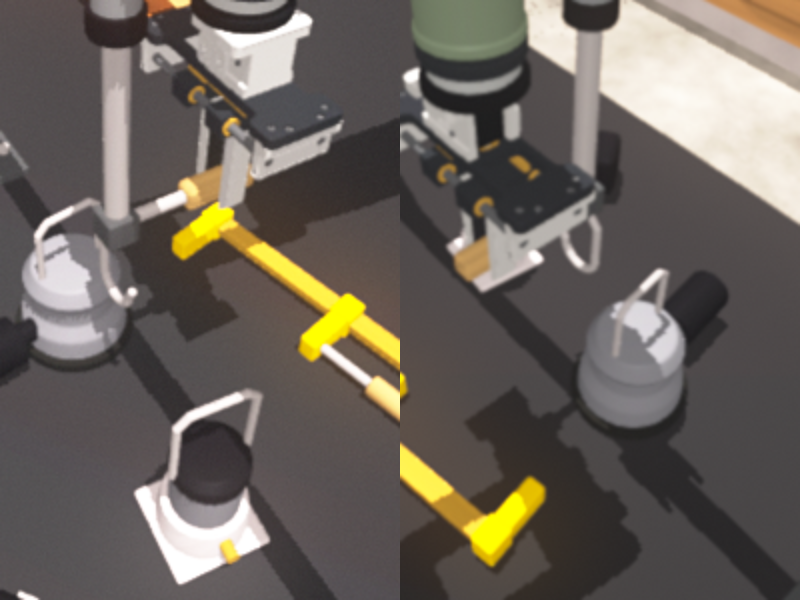

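The hook is down 110 mm and held, with the crook at about z 0.155. Next I slide it towards +y, stopping just short of the bar to look.

Converted, -0.105 m / 0.8 = -0.1313, 0.003 m / 0.8 = 0.0038.

{"op": "creep_tool", "data": {
  "motion": {"sx": [0, 0, 0, 0, 0, 0, 0, 0, 0], "sy": [-0.0063, -0.025, -0.05, -0.075, -0.1, -0.1213, -0.1313, -0.1313, -0.1313], "sz": [0.0013, 0.0025, 0.0038, 0.0038, 0.0038, 0.0038, 0.0038, 0.0038, 0.0038], "turn": [0, 0, 0, 0, 0, 0, 0, 0, 0], "aperture": [0, 0, 0, 0, 0, 0, 0, 0, 0]}
}}

```text
time: 5.65
eef_pos: [0.5178, 0.1004, 0.2231]
tcp_rot: [[1.0, 0.002, 0.002], [0.002, -1.0, 0.001], [0.002, -0.001, -1.0]]
ft_force: [-3.9, 1.1, 12.4]
grip_width: 0.0216
finger_force: 40.0
```

Run:
```python
from h import *
a=cam("scene");b=cam("side")
cv2.imwrite("pics/pre.png",np.hstack([cv2.resize(a["color"][200:350,230:360],None,fx=3,fy=3),cv2.resize(b["color"][80:230,170:300],None,fx=3,fy=3)]))
```

```text
(no output)
```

View pics/pre.png

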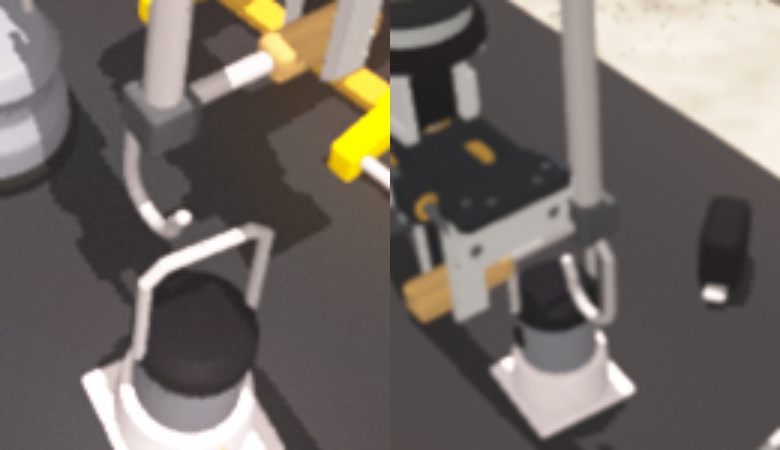

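The hook tip is at scene pixel (290,272), just before the bar, which runs (278,293)–(319,278) with its middle near (298,284). I'll check the numbers.

Run:
```python
from h import *
a=cam("scene")
print("tip",plane(a,290.3,271.5,2,.165))
for p in[(278.5,294),(319.5,277.5),(298,285)]:print(plane(a,*p,2,.185))
```

```text
tip [0.62194214 0.12738808 0.165     ]
[0.66648364 0.16049662 0.185     ]
[0.59924887 0.16799314 0.185     ]
[0.63399467 0.16243264 0.185     ]
```

The tip matches its expected position, and the bar sits at y≈0.163. I'm sliding under it.

Converted, -0.062 m / 0.8 = -0.0775, -0.06 m / 0.8 = -0.075.

{"op": "creep_tool", "data": {
  "motion": {"sx": [0, 0, 0, 0, 0, 0, 0, 0, 0, 0], "sy": [-0.0063, -0.0188, -0.035, -0.0513, -0.065, -0.075, -0.0775, -0.0775, -0.0775, -0.0775], "sz": [0, 0, 0, 0, 0, 0, 0, 0, 0, 0], "turn": [0, 0, 0, 0, 0, 0, 0, 0, 0, 0], "aperture": [0, 0, 0, 0, 0, 0, 0, 0, 0, 0]}
}}

```text
time: 6.8
eef_pos: [0.5178, 0.1622, 0.2232]
tcp_rot: [[1.0, 0.001, 0.002], [0.001, -1.0, 0.001], [0.002, -0.001, -1.0]]
ft_force: [-4.7, 1.2, 11.2]
grip_width: 0.0213
finger_force: 40.0
```

Run:
```python
from h import *
a=cam("scene");b=cam("side")
cv2.imwrite("pics/under.png",np.hstack([cv2.resize(a["color"][200:350,230:360],None,fx=3,fy=3),cv2.resize(b["color"][80:230,170:300],None,fx=3,fy=3)]))
```

```text
(no output)
```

View pics/under.png

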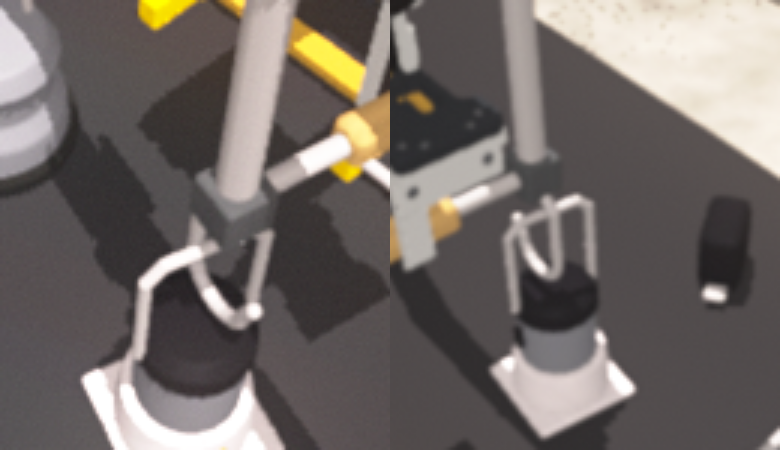

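The bar lies between the hook's neck and its free tip, and the router has not moved. I'm raising slowly.

Converted, -0.07 m / 0.8 = -0.0875, -0.065 m / 0.8 = -0.0813.

{"op": "creep_tool", "data": {
  "motion": {"sx": [0, 0, 0, 0, 0, 0, 0, 0, 0, 0, 0, 0], "sy": [0, 0, 0, 0, 0, 0, 0, 0, 0, 0, 0, 0], "sz": [-0.0038, -0.0125, -0.0225, -0.0325, -0.0413, -0.0488, -0.055, -0.0613, -0.0675, -0.0738, -0.0813, -0.0875], "turn": [0, 0, 0, 0, 0, 0, 0, 0, 0, 0, 0, 0], "aperture": [0, 0, 0, 0, 0, 0, 0, 0, 0, 0, 0, 0]}
}}

```text
time: 8.1
eef_pos: [0.5177, 0.1615, 0.291]
tcp_rot: [[1.0, 0.001, 0.001], [0.001, -1.0, 0.0], [0.001, -0.0, -1.0]]
ft_force: [1.2, 1.6, 3.0]
grip_width: 0.0219
finger_force: 40.0
```

{"op": "creep_tool", "data": {
  "motion": {"sx": [0, 0, 0, 0, 0, 0, 0, 0, 0, 0, 0, 0], "sy": [0, 0, 0, 0, 0, 0, 0, 0, 0, 0, 0, 0], "sz": [-0.0063, -0.0125, -0.0188, -0.025, -0.0313, -0.0375, -0.0425, -0.0463, -0.0475, -0.0475, -0.0475, -0.0475], "turn": [0, 0, 0, 0, 0, 0, 0, 0, 0, 0, 0, 0], "aperture": [0, 0, 0, 0, 0, 0, 0, 0, 0, 0, 0, 0]}
}}

```text
time: 9.3
eef_pos: [0.5177, 0.1614, 0.3284]
tcp_rot: [[1.0, 0.001, 0.001], [0.001, -1.0, 0.0], [0.001, -0.0, -1.0]]
ft_force: [2.5, 1.3, 4.1]
grip_width: 0.0216
finger_force: 40.0
```

Run:
```python
from h import *
a=cam("scene");b=cam("side")
cv2.imwrite("pics/up.png",np.hstack([cv2.resize(a["color"][150:350,210:340],None,fx=3,fy=3),cv2.resize(b["color"][50:250,170:300],None,fx=3,fy=3)]))
```

```text
(no output)
```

View pics/up.png

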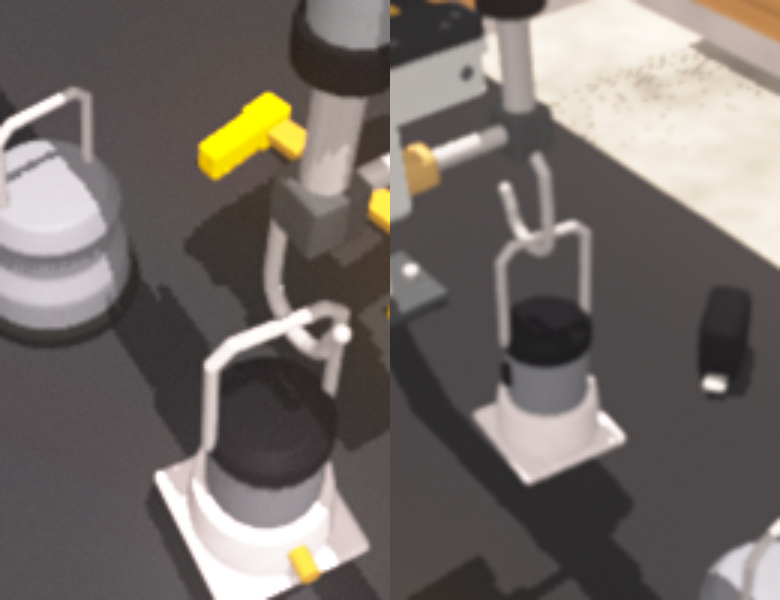

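The router hangs seated in the hook, clear of the bench. I'm releasing and retreating.

Converted, -0.1 m / 0.8 = -0.125, -0.08 m / 0.8 = -0.1.

{"op": "creep_tool", "data": {
  "motion": {"sx": [0, 0, 0, 0, 0, 0, 0, 0, 0, 0, 0, 0], "sy": [0, 0, 0, 0, 0, 0, 0, 0, 0, 0, 0, 0], "sz": [-0.0038, -0.0038, -0.0038, -0.0038, -0.0038, -0.0038, -0.0038, -0.025, -0.0625, -0.1, -0.125, -0.125], "turn": [0, 0, 0, 0, 0, 0, 0, 0, 0, 0, 0, 0], "aperture": [0, 0.03, 0.05, 0.07, 0.09, 0.09, 0.09, 0.09, 0.09, 0.09, 0.09, 0.09]}
}}

```text
time: 10.6
eef_pos: [0.5187, 0.1616, 0.4324]
tcp_rot: [[1.0, 0.001, 0.007], [0.001, -1.0, 0.001], [0.007, -0.001, -1.0]]
ft_force: [0.2, 0.6, -0.4]
grip_width: 0.0897
finger_force: 0.0
```

{"op": "creep_tool", "data": {
  "motion": {"sx": [-0.025, -0.0625, -0.1, -0.125, -0.125, -0.125, -0.125, -0.125, -0.125, -0.125, -0.125, -0.125], "sy": [0, 0, 0, 0, 0, 0, 0, 0, 0, 0, 0, 0], "sz": [0, 0, 0, 0, 0, 0, 0, 0, 0, 0, 0, 0], "turn": [0, 0, 0, 0, 0, 0, 0, 0, 0, 0, 0, 0], "aperture": [0.09, 0.09, 0.09, 0.09, 0.09, 0.09, 0.09, 0.09, 0.09, 0.09, 0.09, 0.09]}
}}

```text
time: 11.8
eef_pos: [0.4176, 0.1613, 0.4284]
tcp_rot: [[1.0, 0.001, -0.0], [0.001, -1.0, -0.0], [-0.0, 0.0, -1.0]]
ft_force: [-0.1, 0.5, -0.3]
grip_width: 0.0901
finger_force: 0.0
```

Run:
```python
from h import *
import time
a=cam("scene");b=cam("side")
cv2.imwrite("pics/end.png",np.hstack([cv2.resize(a["color"][100:384,190:390],None,fx=2,fy=2),cv2.resize(b["color"][50:334,170:370],None,fx=2,fy=2)]))
```

```text
(no output)
```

View pics/end.png

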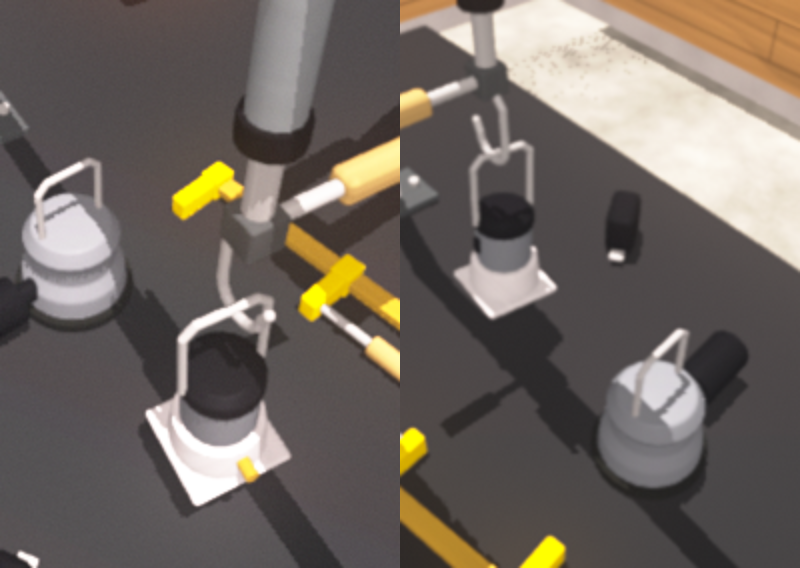

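The router hangs upright, the sander hasn't moved and the arm is clear. I'll wait briefly for it to settle, then hand in.

{"op": "creep_tool", "data": {
  "motion": {"sx": [0, 0, 0, 0, 0, 0, 0, 0, 0, 0, 0, 0], "sy": [0, 0, 0, 0, 0, 0, 0, 0, 0, 0, 0, 0], "sz": [0, 0, 0, 0, 0, 0, 0, 0, 0, 0, 0, 0], "turn": [0, 0, 0, 0, 0, 0, 0, 0, 0, 0, 0, 0], "aperture": [0.09, 0.09, 0.09, 0.09, 0.09, 0.09, 0.09, 0.09, 0.09, 0.09, 0.09, 0.09]}
}}

```text
time: 13.1
eef_pos: [0.4174, 0.1613, 0.4285]
tcp_rot: [[1.0, 0.001, -0.0], [0.001, -1.0, -0.0], [-0.0, 0.0, -1.0]]
ft_force: [0.6, 0.1, -0.6]
grip_width: 0.0898
finger_force: 0.0
```

```bash
python3 -c "from plant import r;print(r.job_done())"
```

```text
the job is handed in; nothing more can be done
None
```

The job is handed in at about 13 s, with no verdict printed: in the last pictures the router hangs upright by its bail in the hook, clear of the bench, the sander stands where it was, and the arm is clear of everything.

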